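# Nip a sleeve in the click clamp and hold the lever on the fourth click

## Task

Stand the middle-sized of the three steel sleeves (30 mm across) upright between the open jaws of the red bench clamp and let go of it. Then take the clamp's lever by its black knob and turn it clockwise exactly four clicks, never as far as the fifth, so that the sprung jaw nips the sleeve, and finish while still holding the lever there: it springs back if let go. Leave the other two sleeves, the jar, the screwdriver and the tape roll where they are.

Things in the scene. Friction and masses are not known exactly. Their poses are not given: they have to be found in the camera images.
- sleeve_middle: the wanted sleeve: steel tube, 30 mm outside, 22 mm bore, 60 mm tall, about 0.13 kg, standing on end on the bench; origin at the centre of its lower end, z up its axis
- sleeve_small: look-alike sleeve, 22 mm outside, 60 mm tall, standing on the bench; origin at the centre of its lower end; to be left alone
- sleeve_large: look-alike sleeve, 38 mm outside, 60 mm tall, standing on the bench; origin at the centre of its lower end; to be left alone
- clamp: red clamp fixed to the bench; origin on the bench under the middle of the open jaws, x from lever pivot to fixed jaw, z up. Base plate 12 mm thick, x -120 to +65, y -40 to +40 mm. Fixed jaw face at x=+20, block back to +46; sprung jaw face at x=-20 when open (40 mm gap). Jaws 40-44 mm wide along y, tops 42 mm above bench; gap open above and at both y sides
- seat (a point): top of the base plate midway between the open jaws, 12 mm above the bench, where the sleeve stands; axes as the clamp's
- pivot (a point): point on the lever's vertical pivot axis, 66 mm from the seat on the side away from the fixed jaw (clamp x = -66 mm), 64 mm above the bench
- grip (a point): middle of the black knob at the lever's end (upright round post, 18 mm across, from 43 to 87 mm above the bench), 66 mm above the bench, 90 mm from the pivot axis; moves with the lever. The lever's flat steel bar lies below it, top at 39 mm
- lever (a joint): lever angle, rad: 0 at rest on its stop, grows clockwise from above (knob 66 deg clockwise of clamp +x at rest). One click = 0.209 rad (19 mm of knob travel), fourth at 0.838, end stop at the seventh. A spring returns it to 0 from anywhere (4.5 to 6.5 N at the knob); in each click the force first rises 3.5 N, drops as much below, and is back to the spring's own at the click
- jaw: sprung moving jaw plate, steel, 7 x 40 x 26 mm; frame coincides with the clamp's when open and shifts along clamp +x, 3 mm per click. It meets the 30 mm sleeve after the third click and presses it with a few N (spring 2 N/mm) at the fourth
- jar: small amber jar with orange cap, 60 mm across, 75 mm tall, bystander; origin at the centre of its underside
- screwdriver: screwdriver with yellow handle lying on the bench, bystander
- tape: blue roll of tape lying flat, 100 mm across, 24 mm high, bystander; origin at the centre of its underside
There are look-alikes about, which are no part of the job. Of the things that look like the clamp, the smallest one is meant.

How it is judged:
On the way, in this order (a step that is already met when the one before it is completed fails the run):
1. the middle sleeve stands between the open jaws, let go (horizontal distance between sleeve_middle and seat below 0.015 m and z of sleeve_middle in the frame of seat between -0.004 and 0.004 m and angle between sleeve_middle's own z axis and vertical below 0.1 rad and linear speed of sleeve_middle below 0.02 m/s and contact force between the fingers and sleeve_middle below 0.1 N and value of joint lever below 0.105 rad), for 0.2 s.
2. the lever is held on the fourth click (value of joint lever between 0.744 and 0.932 rad), for 0.3 s.
At the end, for the whole second after the job is handed in: The fingers hold the lever (over 1 N), still, within 0.45 click (0.094 rad) of the fourth click; the middle sleeve stands upright within 17 mm of the seat, pushed over to the fixed jaw and pressed by the moving jaw (over 0.7 N), not touched by the fingers; other sleeves within 30 mm of their starts (all of step 2 and velocity of joint lever between -0.1 and 0.1 rad/s and contact force between the fingers and lever above 1 N and contact force between jaw and sleeve_middle above 0.7 N and x of sleeve_middle in the frame of seat above 0.002 m and contact force between the fingers and sleeve_middle below 0.1 N and horizontal distance between sleeve_middle and seat below 0.017 m and z of sleeve_middle in the frame of seat below 0.004 m and angle between sleeve_middle's own z axis and vertical below 0.1 rad and linear speed of sleeve_middle below 0.02 m/s and distance of each of sleeve_small, sleeve_large from where it was at the start of the episode below 0.03 m); the arm keeps its last pose, push and grip.
It fails at once if the lever goes past the fourth click, well on towards the fifth (more than 0.7 click too far) (value of joint lever above 0.984 rad).
It fails at once if another sleeve or a bystander is shifted by more than 30 mm or knocked over (distance of any of sleeve_small, sleeve_large, jar, screwdriver, tape from where it was at the start of the episode above 0.03 m or angle between any of sleeve_small, sleeve_large, jar's own z axis and vertical above 0.5 rad).
It also fails if it takes over 64 s, if anything falls off the work surface, if the arm or the gripper's body presses on something with over 40 N, if the wrist force passes 120 N, or if a joint passes its speed limit or range.

## Robot

A 6-joint arm with a two-finger parallel gripper is mounted at the origin on the work surface. World frame = base frame: x ahead of the robot, y to its left, z up, the work surface at z = 0. Lengths are in m, angles in rad, forces in N, time in s.
With the tool pointing down it reaches from about 0.35 to 0.975 m from the base axis. Payload 17.4 kg.
Tool frame: the origin (TCP) lies at the centre of the arm's flange, where the gripper is bolted on; the fingertips stand 173 mm ahead of it and the grasp point (between the pads) lies 155 mm ahead of it (env.tcp_to_grasp is the distance from the TCP to the grasp point, in m); z points along the fingers, y is the direction in which the jaws open and shut (so a half turn about z gives the same grasp; the last joint's range is limited). The gripper opens to 85 mm and grips with 20 to 120 N. Pads are 22 mm wide; open, the fingers measure 114 mm over their backs; the gripper's body (76 mm by 85 mm) begins 54 mm behind the grasp point. The pads swing forward as they close: fully open they stand 13 mm farther back than shut.
Start: joints at [1.291, 0.116, 1.442, -0, 1.584, -0.038], TCP at [0.162, 0.655, 0.405] pointing down, gripper open.
Joint ranges: [-2.83, 2.83], [-0.83, 2.19], [0.07, 2.5], [-1.14, 4.28], [0.01, 3], [-2.97, 2.97]. Speed limits (rad/s): [1.89, 1.89, 2.22, 3.14, 3.14, 3.14].

## Interface

Orientations are given as a unit quaternion [x, y, z, w].
In Python, from rig import env, viewer, workorder gives the robot as it stands.
- The arm moves only by the tool send_rows, never from a script. Its argument "commands" is a list of rows, each a list of 6 numbers: the shift along the tool's x, y, z in mm, then the turn, a rotation vector about the tool's x, y, z in rad. A call has 1 to 20 rows; each row is the pose to reach, as a shift and turn from the pose commanded when the call began, along the tool's axes at that moment; what a row does not reach only later rows make up. A row lasts 1/10 s, in which the tool goes at most 50 mm and 8.59 degrees, less where a joint would pass 70% of its speed; a pose out of reach is approached as far as the arm can. A call with a gripper value outside its range is refused whole. "claw" is the opening, from 0 (shut) to 1 (fully open), set as the call begins (left out, the last holds). The fingers move at their own pace and stop on an object; "force" is the grip in N (left out, the last holds). Time passes only in rows, so rows that repeat a pose let the fingers close. It gives the time, the measured TCP pose, the force and the opening at its end, in the units of the state.
- env.get_state(): the state, without advancing time (a new reading comes with each control period).
- viewer.grab_frame(name): name is "scene" or "top"; returns (picture, depth): 420x560x3 uint8, red, green, blue; 420x560 float32, m along the optical axis (not along the pixel's ray), 0 where there is no reading.
- viewer.camera_params(name): a dict with "vertical_fov" (degrees; the focal length in pixels is half the picture's height over the tangent of half this angle, whatever the lens; pixels are square), "cx", "cy" (the principal point, pixels), "world_to_cam" (4x4, takes a point from world to camera coordinates). Camera axes: x right, y down, z forward; pixel columns grow to the right and rows downward; lengths in m; the calibration is good to about 2 mm. A picture is of the moment at which its call begins. camera_params takes no time and is no camera call.
- workorder.close_job(): hands the job in, once; it reports no verdict.
The state is a dict: "clock": time; "joints": joint angles; "qvel": joint speeds; "tau": joint torques, N m; "eef_pos": TCP position; "tcp_rot": TCP orientation; "ft_force": force on the tool from outside, world axes, zero at the start; "wrist_torque": the same for the moment, N m; "gripper_width": finger opening in m.
Only numpy, scipy, OpenCV 4.12 (cv2) and the standard library are available. Lean on these libraries where they do the work, as an engineer would, in place of code of your own. Each camera call takes 0.05 s, during which the arm holds its last target.

## Working session

There is one attempt and no reset: what is moved stays moved. The work goes in short steps, Python scripts to look and compute and a tool call to move; the robot and the scene stay as the last step left them, time stands still between calls to the robot, and variables do not carry over. Pictures are saved under pics/ and viewed, and the job is handed in when it is done.

Besides the shell and the picture viewer there is one more tool, called after ">>>" as a command line: name --pt "numbers of a row" for each row, then --argument value for the rest. send_rows: Moves the arm, as the interface text tells. Its arguments: {"type":"object","properties":{"commands":{"type":"array","items":{"type":"array","items":{"type":"number"}}},"claw":{"type":"number"},"force":{"type":"number"}},"required":["commands"]}

```bash
mkdir -p pics; ls; cat > h.py <<'E'
import numpy as np, cv2
from rig import env, viewer, workorder
def cam(n):
    p=viewer.camera_params(n); f=210/np.tan(np.radians(p["vertical_fov"])/2)
    return f,p["cx"],p["cy"],np.array(p["world_to_cam"]),p
def ray(n,u,v,z):
    f,cx,cy,W,_=cam(n); R=W[:3,:3];t=W[:3,3];c=-R.T@t
    d=R.T@np.array([(u-cx)/f,(v-cy)/f,1]); return c+d*(z-c[2])/d[2]
def proj(n,P):
    f,cx,cy,W,_=cam(n); q=W[:3,:3]@np.array(P)+W[:3,3]; return np.array([cx+f*q[0]/q[2],cy+f*q[1]/q[2]])
def cloud(n,D):
    f,cx,cy,W,_=cam(n); v,u=np.mgrid[:D.shape[0],:D.shape[1]]
    P=np.stack([(u-cx)/f*D,(v-cy)/f*D,D],-1)
    return (P-W[:3,3])@W[:3,:3]
E
python3 - <<'E'
from h import *
for n in("scene","top"):
    p=viewer.camera_params(n); print(n,p); 
    im,d=viewer.grab_frame(n); cv2.imwrite(f"pics/{n}0.png",im[:,:,::-1]); np.savez(f"{n}0.npz",im=im,d=d)
print(env.get_state(), env.tcp_to_grasp)
E
```

```text
pics
scene {'vertical_fov': 56.95307575866679, 'cx': 280.5676216574995, 'cy': 210.40604049234034, 'world_to_cam': array([[-0.51625968,  0.85615148,  0.02192215,  0.33241667],
       [ 0.45838181,  0.29784544, -0.83736146, -0.21333009],
       [-0.72343767, -0.42224725, -0.54620986,  1.36410272],
       [ 0.        ,  0.        ,  0.        ,  1.        ]])}
top {'vertical_fov': 53.722607804652554, 'cx': 274.1922482849216, 'cy': 213.1817381856198, 'world_to_cam': array([[ 0.01304224, -0.99982396, -0.01348879, -0.02116884],
       [-0.98903631, -0.0109147 , -0.14726863,  0.59181359],
       [ 0.14709547,  0.01526162, -0.98900455,  1.13953566],
       [ 0.        ,  0.        ,  0.        ,  1.        ]])}
{'clock': 0.1, 'joints': array([ 1.29119444e+00,  1.16453836e-01,  1.44218973e+00, -1.46112893e-05,
        1.58402525e+00, -3.78206664e-02]), 'qvel': array([ 4.94557734e-05, -1.29894893e-03, -9.37488303e-04, -3.87086705e-04,
        1.20496151e-03, -6.70978523e-04]), 'tau': array([ 2.20553869e-03, -7.33659768e+01, -6.33801413e+01, -1.20062127e-04,
        5.28562596e-03, -6.46851754e-05]), 'eef_pos': array([0.16164432, 0.65537284, 0.40403066]), 'tcp_rot': array([ 1.20596440e-01,  9.92701470e-01, -5.32471795e-04, -7.78280408e-05]), 'ft_force': array([ 0.47325671, -0.43261894,  0.08198068]), 'wrist_torque': array([-0.00317644,  0.01236094,  0.02512512]), 'gripper_width': 0.08550515032013442} 0.1547
```

View pics/scene0.png

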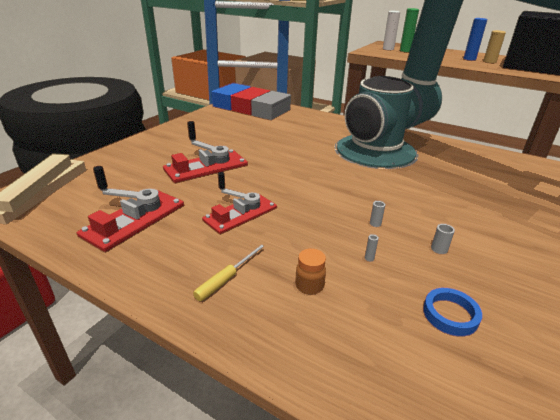

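View pics/top0.png

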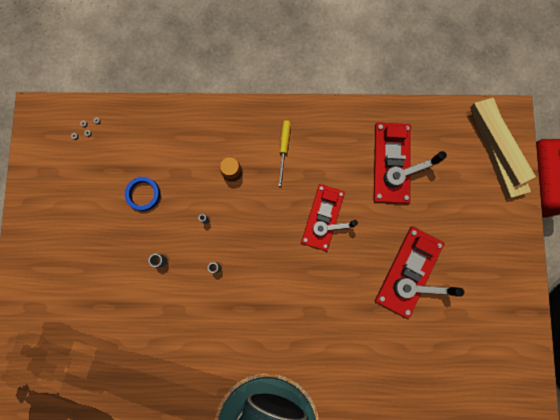

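Top view: three red clamps at (323,217), (394,163) and (411,272). The one at (323,217) looks smallest. Sleeves are at (203,218), (213,268) and (157,260). The next step measures all of them and makes a crop.

```bash
python3 - <<'E'
from h import *
z=np.load("top0.npz");im,d=z["im"],z["d"]
hsv=cv2.cvtColor(im,cv2.COLOR_RGB2HSV)
red=(((hsv[...,0]<6)|(hsv[...,0]>172))&(hsv[...,1]>190)&(hsv[...,2]>90)).astype(np.uint8)
red[:, 530:]=0
C=cloud("top",d)
n,l,s,c=cv2.connectedComponentsWithStats(cv2.morphologyEx(red,cv2.MORPH_CLOSE,np.ones((5,5))))
for i in range(1,n):
    if s[i,4]<200: continue
    pts=np.argwhere((l==i)&(C[...,2]<0.025))[:,::-1]
    W=np.array([ray("top",u,v,.012)[:2] for u,v in pts],np.float32)
    r=cv2.minAreaRect(W); print("clamp",c[i],r, "z pct",np.percentile(C[l==i][:,2],[5,50,95]))
# sleeves: depth points high
for (u,v) in((203,218),(213,268),(157,260)):
    m=np.zeros(d.shape,bool);m[v-20:v+20,u-20:u+20]=1
    for lo,hi in((.05,.07),(.01,.07)):
        q=C[m&(C[...,2]>lo)&(C[...,2]<hi)]
        (x,y),r=cv2.minEnclosingCircle(q[:,:2].astype(np.float32)); print(u,v,len(q),x,y,2*r,np.median(q[:,2]),q[:,2].max())
# knob
m=np.zeros(d.shape,bool);m[205:245,335:370]=1
q=C[m&(C[...,2]>.08)]; print("knob",len(q),q.mean(0),q.max(0)-q.min(0))
print(proj("top",[0,0,0]))
a=cv2.resize(im[175:290,180:380],None,fx=4,fy=4,interpolation=cv2.INTER_CUBIC);cv2.imwrite("pics/crop1.png",a[:,:,::-1])
z=np.load("scene0.npz");a=cv2.resize(z["im"][140:290,60:260],None,fx=4,fy=4,interpolation=cv2.INTER_CUBIC);cv2.imwrite("pics/crop2.png",a[:,:,::-1])
E
```

```text
clamp [390.84764543 162.48365651] ((0.7551327347755432, -0.3630537986755371), (0.10543911159038544, 0.24273209273815155), 87.36357116699219) z pct [0.01184175 0.01640861 0.05573   ]
clamp [322.27592267 216.44551845] ((0.5878624320030212, -0.15537145733833313), (0.07905226945877075, 0.18372531235218048), 73.05781555175781) z pct [0.00788064 0.01247164 0.04241783]Traceback (most recent call last):
  File "<stdin>", line 11, in <module>
  File "h.py", line 7, in ray
    f,cx,cy,W,_=cam(n); R=W[:3,:3];t=W[:3,3];c=-R.T@t
                ~~~^^^
  File "h.py", line 4, in cam
    p=viewer.camera_params(n); f=210/np.tan(np.radians(p["vertical_fov"])/2)
ValueError: time passes only in moves, steps and waits
```

```bash
sed -i 's/^def cam(n):/import functools\n@functools.lru_cache(None)\ndef cam(n):/' h.py; python3 - <<'E'
from h import *
z=np.load("top0.npz");im,d=z["im"],z["d"]
C=cloud("top",d)
hsv=cv2.cvtColor(im,cv2.COLOR_RGB2HSV)
red=(((hsv[...,0]<6)|(hsv[...,0]>172))&(hsv[...,1]>190)&(hsv[...,2]>90))
red[:,:295]=0;red[:,350:]=0; red[260:]=0
# fixed jaw top
q=C[red&(C[...,2]>.036)&(C[...,2]<.05)];print("jaw top",len(q),cv2.minAreaRect(q[:,:2].astype(np.float32)),np.median(q[:,2]))
for (u,v) in((203,218),(213,268),(157,260)):
    m=np.zeros(d.shape,bool);m[v-20:v+20,u-20:u+20]=1
    for lo,hi in((.055,.07),(.01,.07)):
        q=C[m&(C[...,2]>lo)&(C[...,2]<hi)]
        (x,y),r=cv2.minEnclosingCircle(q[:,:2].astype(np.float32)); print(u,v,len(q),x,y,2*r,np.median(q[:,2]),q[:,2].max())
m=np.zeros(d.shape,bool);m[205:245,335:370]=1
q=C[m&(C[...,2]>.075)]; print("knob",len(q),q.mean(0),q.max(0)-q.min(0))
m=np.zeros(d.shape,bool);m[150:190,210:250]=1
q=C[m&(C[...,2]>.06)]; print("jar",len(q),q.mean(0),q.max(0))
a=cv2.resize(im[175:290,180:380],None,fx=4,fy=4,interpolation=cv2.INTER_CUBIC);cv2.imwrite("pics/crop1.png",a[:,:,::-1])
z=np.load("scene0.npz");a=cv2.resize(z["im"][150:270,185:385],None,fx=4,fy=4,interpolation=cv2.INTER_CUBIC);cv2.imwrite("pics/crop2.png",a[:,:,::-1])
d=z["d"];C=cloud("scene",d)
for (u,v) in((372,248),(377,213),(443,238)):
    m=np.zeros(d.shape,bool);m[v-20:v+20,u-20:u+20]=1
    q=C[m&(C[...,2]>.02)&(C[...,2]<.07)]
    (x,y),r=cv2.minEnclosingCircle(q[:,:2].astype(np.float32)); print("scene",u,v,len(q),x,y,2*r,q[:,2].max())
m=np.zeros(d.shape,bool);m[168:195,212:230]=1
q=C[m&(C[...,2]>.05)&(C[...,2]<.1)];print("knob sc",len(q),q.mean(0),q.min(0),q.max(0))
E
```

```text
jaw top 132 ((0.6453704833984375, -0.17418108880519867), (0.043627068400382996, 0.025305025279521942), 71.82688903808594) 0.04185290114284321
203 218 30 0.5749496817588806 0.18743371963500977 0.02138501964509487 0.06028948791734878 0.06540199347336863
203 218 70 0.5747955441474915 0.1881771683692932 0.021796561777591705 0.04795408067826752 0.06540199347336863
213 268 44 0.4360305964946747 0.1533043384552002 0.02951403707265854 0.059528182282236136 0.06317152030222901
213 268 87 0.4360305964946747 0.1533043384552002 0.02951403707265854 0.055597400756429056 0.06317152030222901
157 260 63 0.45374518632888794 0.31430041790008545 0.037479229271411896 0.06018385960357262 0.06501206644242609
157 260 172 0.45445379614830017 0.31401434540748596 0.038701917976140976 0.046443494381792294 0.06501206644242609
knob 45 [ 0.54234527 -0.20684598  0.23559269] [0.15216256 0.20930423 1.13796594]
jar 287 [0.71422756 0.11157726 0.09459793] [0.7469526  0.14104759 1.21387599]
scene 372 248 194 0.5780126452445984 0.19050735235214233 0.02387830801308155 0.06111544187395852
scene 377 213 229 0.43990379571914673 0.15569183230400085 0.031377434730529785 0.06284603317352758
scene 443 238 387 0.4568699300289154 0.31670141220092773 0.040504589676856995 0.06244869954707545
knob sc 103 [ 0.56717532 -0.22993911  0.0709108 ] [ 0.55532478 -0.2407977   0.05005683] [ 0.57304497 -0.2224746   0.08804732]
```

View pics/crop1.png

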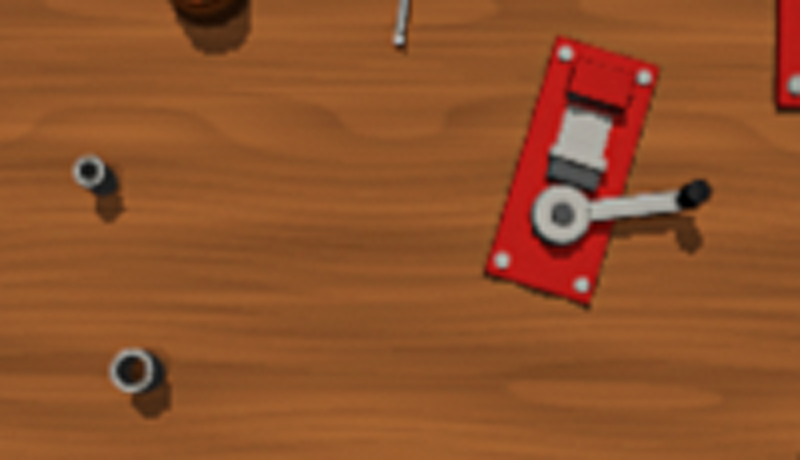

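View pics/crop2.png

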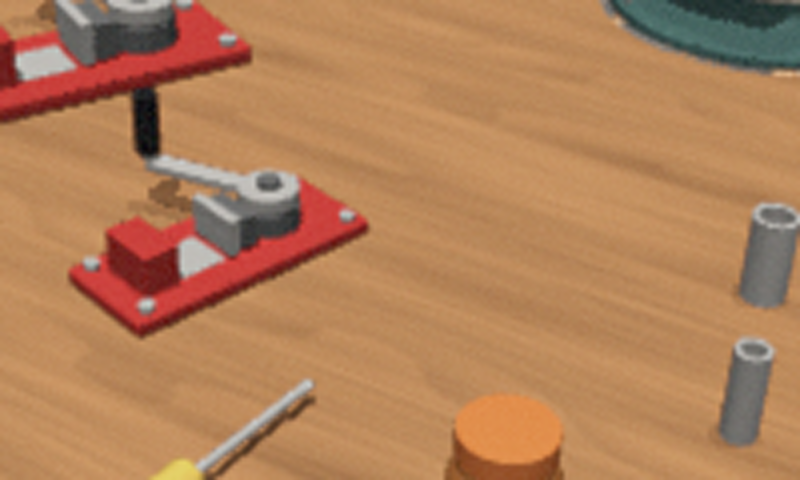

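The crops confirm the picks:
- **Clamp:** (323,217) has a 79×184 mm base against the given 80×185, and the one at (394,163) is 105×243.
- **Sleeve:** (213,268) measures 29.5–31 mm, so it is the middle one. (203,218) is about 22 mm and (157,260) about 38 mm.

The knob position from the scene view agrees with the clamp geometry to about 1 mm. Next: the numbers for the first move.

```bash
cat >> h.py <<'E'
from scipy.spatial.transform import Rotation as R
def goal(g,phi,s=None):
    "grasp point g (world), tool-y yaw phi deg -> shift mm & rotvec in tool axes from the current measured pose"
    s=s or env.get_state(); R0=R.from_quat(s["tcp_rot"]); a=np.radians(phi)
    y=np.array([np.cos(a),np.sin(a),0]); z=np.array([0,0,-1.]); x=np.cross(y,z)
    R1=R.from_matrix(np.stack([x,y,z],1)); p=np.array(g)-z*.1547
    return np.round(R0.inv().apply(p-s["eef_pos"])*1000,1), np.round((R0.inv()*R1).as_rotvec(),4)
E
python3 - <<'E'
from h import *
print(goal([.438,.1545,.14],72.7), goal([.438,.1545,.045],72.7))
E
```

```text
(array([-388.2, -420. ,  109.8]), array([-0.0011,  0.    ,  0.0602])) (array([-388.2, -419.9,  204.8]), array([-0.0011,  0.    ,  0.0602]))
```

>>> send_rows --pt "-20 -22 6 0 0 0.003" --pt "-45 -49 13 0 0 0.008" --pt "-75 -82 21 0 0 0.013" --pt "-107 -116 30 0 0 0.018" --pt "-139 -150 39 0 0 0.023" --pt "-171 -185 48 0 0 0.028" --pt "-203 -220 57 0 0 0.033" --pt "-235 -254 66 0 0 0.038" --pt "-267 -289 75 0 0 0.043" --pt "-299 -324 84 0 0 0.048" --pt "-331 -358 93 0 0 0.053" --pt "-358 -387 101 -0.001 0 0.057" --pt "-376 -407 106 -0.001 0 0.06" --pt "-385 -417 109 -0.001 0 0.06" --pt "-388 -420 110 -0.001 0 0.06" --pt "-388 -420 110 -0.001 0 0.06" --pt "-388 -420 110 -0.001 0 0.06" --claw 1 --force 40

```text
clock: 1.8
eef_pos: [0.4375, 0.1556, 0.2949]
tcp_rot: [0.15, 0.989, 0.001, 0.0]
ft_force: [0.0, -0.4, 0.9]
gripper_width: 0.0851
```

```bash
python3 - <<'E'
from h import *
print(goal([.438,.1545,.045],72.7))
s=env.get_state();print(s["clock"],s["joints"],s["eef_pos"])
for n in("scene","top"):
    im,d=viewer.grab_frame(n); np.savez(f"{n}1.npz",im=im,d=d)
    a=im[130:290,280:480] if n=="scene" else im[190:330,130:330]
    cv2.imwrite(f"pics/{n}1.png",cv2.resize(a,None,fx=3,fy=3,interpolation=cv2.INTER_CUBIC)[:,:,::-1])
E
```

```text
(array([-0.8, -1. , 95.2]), array([ 0.0013, -0.0001,  0.0011]))
1.8 [ 2.86428656e-01 -3.09812259e-01  2.01568783e+00  1.09823297e-03
  1.43506556e+00 -9.83705725e-01] [0.4374818  0.15556538 0.29492058]
```

View pics/scene1.png

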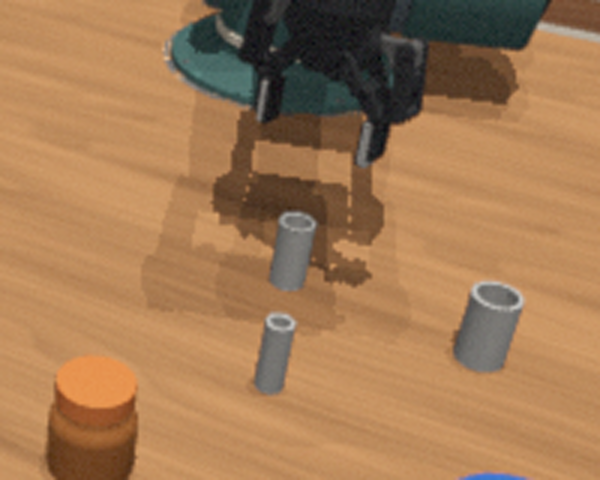

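View pics/top1.png

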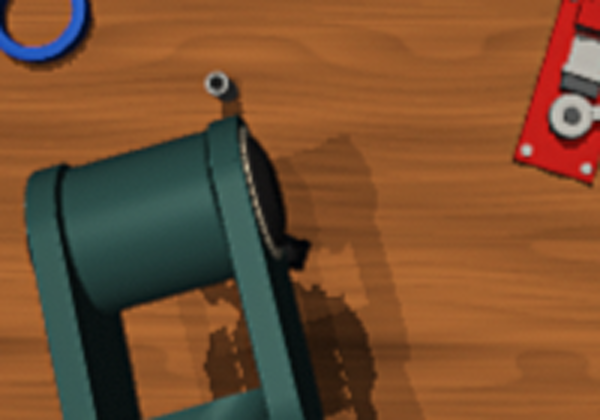

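```bash
python3 - <<'E'
from h import *
a=np.radians(72.7);y=np.array([np.cos(a),np.sin(a),0])
g=np.array([.4375,.1556,.135])
for s in(1,-1):
    p=proj("scene",g+s*.0425*y); print((p-[280,130])*3)
print((proj("scene",[.438,.1545,.06])-[280,130])*3)
E
```

```text
[358.54128209 160.07948458]
[268.33152677 120.1976617 ]
[295.2206737  220.68235754]
```

The scene crop shows the fingertips at (368,160) and (265,118) and the sleeve rim at (296,220), each within about 10 enlarged px (3 px in the picture) of my projections. Descending to grasp.

>>> send_rows --pt "0 -1 10 0.001 0 0" --pt "-1 -1 28 0.001 0 0" --pt "-1 -1 46 0.001 0 0" --pt "-1 -1 64 0.001 0 0" --pt "-1 -1 80 0.001 0 0" --pt "-1 -1 90 0.001 0 0" --pt "-1 -1 95 0.001 0 0" --pt "-1 -1 95 0.001 0 0"

```text
clock: 2.7
eef_pos: [0.4383, 0.1536, 0.1992]
tcp_rot: [0.15, 0.989, -0.0, -0.0]
ft_force: [0.1, -0.8, -0.1]
gripper_width: 0.0854
```

>>> send_rows --pt "0 0 0 0 0 0" --pt "0 0 0 0 0 0" --pt "0 0 0 0 0 0" --pt "0 0 0 0 0 0" --pt "0 0 0 0 0 0" --pt "0 0 0 0 0 0" --pt "0 0 0 0 0 0" --pt "0 0 0 0 0 0" --pt "0 0 0 0 0 0" --pt "0 0 0 0 0 0" --claw 0 --force 40

```text
clock: 3.7
eef_pos: [0.4386, 0.1536, 0.2003]
tcp_rot: [0.15, 0.989, 0.0, 0.0]
ft_force: [-1.8, 0.1, 5.4]
gripper_width: 0.0297
```

>>> send_rows --pt "0 0 -8 0 0 0" --pt "0 0 -24 0 0 0" --pt "0 0 -42 0 0 0" --pt "0 0 -60 0 0 0" --pt "0 0 -75 0 0 0" --pt "0 0 -80 0 0 0" --pt "0 0 -80 0 0 0" --pt "0 0 -80 0 0 0"

```text
clock: 4.5
eef_pos: [0.4383, 0.1535, 0.279]
tcp_rot: [0.15, 0.989, -0.0, -0.0]
ft_force: [0.3, 0.1, -1.6]
gripper_width: 0.0297
```

```bash
python3 - <<'E'
from h import *
s=env.get_state();print(s["clock"],s["eef_pos"],s["gripper_width"])
print(goal([.614,-.164,.15],72.7), goal([.614,-.164,.057],72.7))
im,d=viewer.grab_frame("scene"); np.savez("scene2.npz",im=im,d=d)
cv2.imwrite("pics/scene2.png",cv2.resize(im[110:270,280:480],None,fx=3,fy=3,interpolation=cv2.INTER_CUBIC)[:,:,::-1])
E
```

```text
4.5 [0.43832058 0.15347369 0.27895124] 0.02966333178589907
(array([-262.1, -250.9,  -25.8]), array([-0.0005, -0.0008,  0.0001])) (array([-262.2, -250.9,   67.2]), array([-0.0005, -0.0008,  0.0001]))
```

View pics/scene2.png

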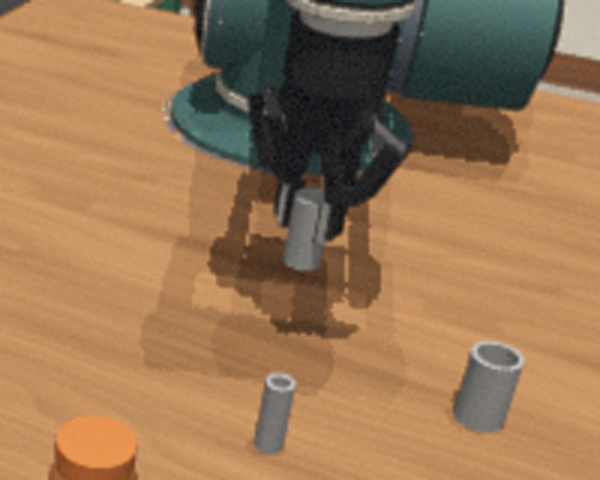

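The sleeve is held upright at (305,230) in the crop, and the finger opening of 29.7 mm confirms its diameter. Moving above the seat.

>>> send_rows --pt "-8 -8 -5 0 0 0" --pt "-25 -24 -15 0 0 0" --pt "-50 -48 -22 0 0 0" --pt "-76 -73 -26 0 0 0" --pt "-103 -99 -26 0 0 0" --pt "-130 -124 -26 0 0 0" --pt "-157 -150 -26 0 0 0" --pt "-184 -176 -26 0 0 0" --pt "-210 -201 -26 0 0 0" --pt "-234 -224 -26 0 0 0" --pt "-250 -239 -26 0 0 0" --pt "-259 -248 -26 0 0 0" --pt "-262 -251 -26 0 0 0" --pt "-262 -251 -26 0 0 0" --pt "-262 -251 -26 0 0 0" --pt "-262 -251 -26 0 0 0"

```text
clock: 6.15
eef_pos: [0.6138, -0.1632, 0.3059]
tcp_rot: [0.15, 0.989, 0.0, 0.0]
ft_force: [0.0, -0.5, -2.0]
gripper_width: 0.0295
```

```bash
python3 - <<'E'
from h import *
s=env.get_state();print(s["clock"],s["eef_pos"],s["gripper_width"])
print(goal([.614,-.164,.057],72.7))
for n in("scene","top"):
    im,d=viewer.grab_frame(n); np.savez(f"{n}3.npz",im=im,d=d)
    a=im[90:250,150:350] if n=="scene" else im[150:300,250:450]
    cv2.imwrite(f"pics/{n}3.png",cv2.resize(a,None,fx=4,fy=4,interpolation=cv2.INTER_CUBIC)[:,:,::-1])
p=s["eef_pos"]
for z in(.165,.105): print(z,(proj("scene",[p[0],p[1],z])-[150,90])*4)
for Q in([.614,-.164,.012],): print((proj("scene",Q)-[150,90])*4)
E
```

```text
6.15 [ 0.61375136 -0.1632077   0.30590201] 0.02948581087595265
(array([-0.5, -0.7, 94.2]), array([0.0001, 0.0001, 0.001 ]))
0.165 [314.58296977 277.00123198]
0.105 [319.70240332 367.71118279]
[325.7219285  496.15712028]
```

View pics/scene3.png

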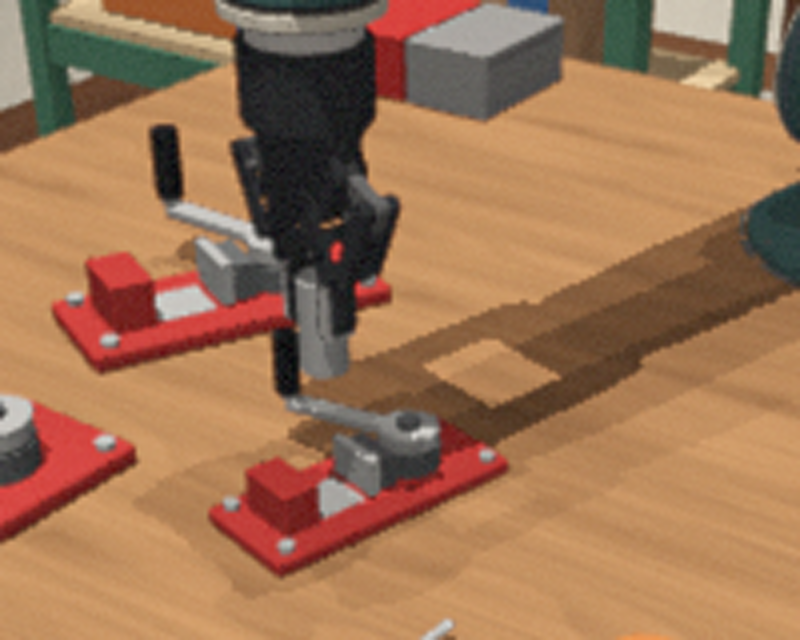

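View pics/top3.png

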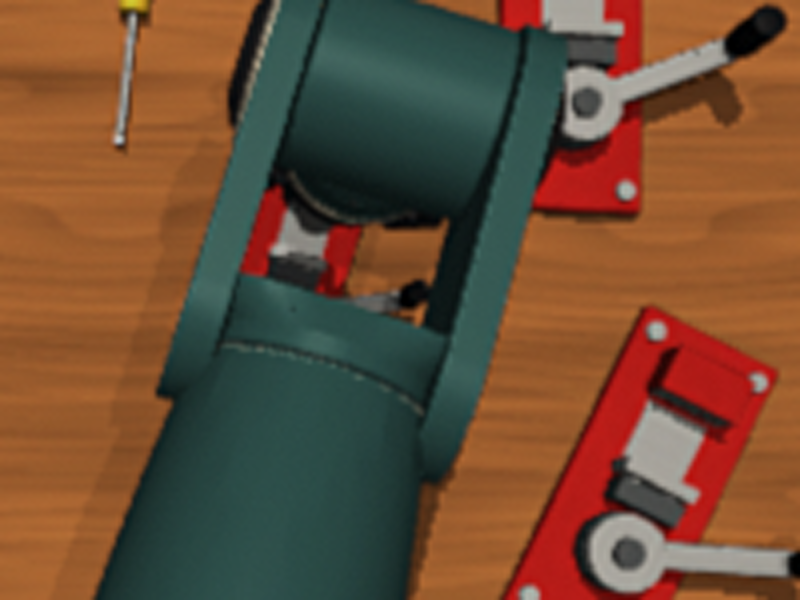

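```bash
python3 - <<'E'
from h import *
for f in("scene0","scene3"):
    z=np.load(f+".npz");im,d=z["im"],z["d"];C=cloud("scene",d)
    hsv=cv2.cvtColor(im,cv2.COLOR_RGB2HSV)
    red=(((hsv[...,0]<6)|(hsv[...,0]>172))&(hsv[...,1]>150)&(hsv[...,2]>60))
    w=np.zeros_like(red);w[195:235,200:280]=1
    q=C[red&w&(C[...,2]>.039)&(C[...,2]<.046)];print("fixed jaw top",len(q),cv2.minAreaRect(q[:,:2].astype(np.float32)))
    m=(red&w&(C[...,2]>.006)&(C[...,2]<.018));q=C[m]
    print("base",cv2.minAreaRect(q[:,:2].astype(np.float32)))
    g=w&(hsv[...,1]<60)&(C[...,2]>.03)&(C[...,2]<.0425)
    n,l,s,c=cv2.connectedComponentsWithStats(g.astype(np.uint8));print(s[1:],c[1:])
    for i in range(1,n):
        if s[i,4]>20: print(C[l==i].mean(0))
# sleeve in hand in scene3
z=np.load("scene3.npz");C=cloud("scene",z["d"]);im=z["im"];hsv=cv2.cvtColor(im,cv2.COLOR_RGB2HSV)
w=np.zeros(C.shape[:2],bool);w[158:186,220:240]=1
q=C[w&(C[...,2]>.1)&(C[...,2]<.15)&(np.hypot(C[...,0]-.614,C[...,1]+.164)<.03)&(hsv[...,2]>70)]
print("sleeve",len(q),q.mean(0),q.min(0))
def res(p): return np.hypot(q[:,0]-p[0],q[:,1]-p[1])-.015
from scipy.optimize import least_squares
print(least_squares(res,[.605,-.17],loss="soft_l1",f_scale=.002).x)
E
```

```text
fixed jaw top 115 ((0.647463321685791, -0.17172586917877197), (0.04452408105134964, 0.025561124086380005), 73.81742858886719)
base ((0.590669572353363, -0.15334932506084442), (0.081071637570858, 0.1873561292886734), 72.94161987304688)
[[233 195  27  14 224]] [[245.38392857 200.42410714]]
[ 0.5741924  -0.14809796  0.03749393]
fixed jaw top 114 ((0.6483815908432007, -0.17086361348628998), (0.0440695658326149, 0.02663915790617466), 75.29093933105469)
base ((0.5896424055099487, -0.15394937992095947), (0.08228850364685059, 0.18701905012130737), 73.80879974365234)
[[233 195  27  15 232]] [[245.63362069 200.40948276]]
[ 0.57356303 -0.14778148  0.03732147]
sleeve 182 [ 0.62301229 -0.15595846  0.12737132] [ 0.60827186 -0.19010459  0.10542328]
[ 0.61216671 -0.16131135]
```

The two views put the seat at (.614,-.164) and (.618,-.164) in robot terms. I aim at (.616,-.164) and descend in stages.

```bash
python3 - <<'E'
from h import *
print(goal([.616,-.164,.1503],72.9))
E
```

```text
(array([-2.2,  0. ,  0.9]), array([ 0.    ,  0.0003, -0.0026]))
```

>>> send_rows --pt "-2 0 5 0 0 0" --pt "-2 0 15 0 0 0" --pt "-2 0 27 0 0 0" --pt "-2 0 39 0 0 0" --pt "-2 0 47 0 0 0" --pt "-2 0 50 0 0 0" --pt "-2 0 50 0 0 0" --pt "-2 0 50 0 0 0"

```text
clock: 7.05
eef_pos: [0.616, -0.1647, 0.2561]
tcp_rot: [0.15, 0.989, -0.0, 0.0]
ft_force: [0.3, -0.2, -1.2]
gripper_width: 0.0298
```

```bash
python3 - <<'E'
from h import *
s=env.get_state();print(s["clock"],s["eef_pos"],s["ft_force"])
im,d=viewer.grab_frame("scene"); np.savez("scene4.npz",im=im,d=d)
cv2.imwrite("pics/scene4.png",cv2.resize(im[130:250,170:300],None,fx=5,fy=5,interpolation=cv2.INTER_CUBIC)[:,:,::-1])
E
```

```text
7.05 [ 0.61604493 -0.16466537  0.25612278] [ 0.27683072 -0.2067187  -1.20907692]
```

View pics/scene4.png

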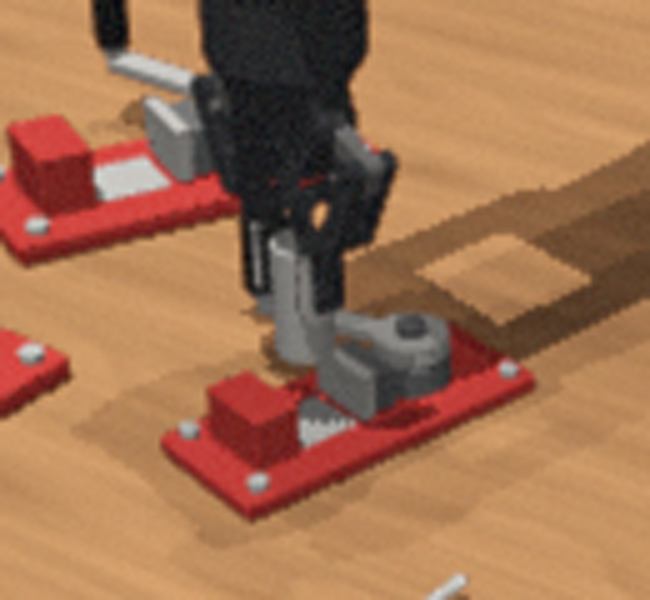

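```bash
python3 - <<'E'
from h import *
from scipy.optimize import least_squares
z=np.load("scene4.npz");C=cloud("scene",z["d"]);im=z["im"];hsv=cv2.cvtColor(im,cv2.COLOR_RGB2HSV)
w=np.zeros(C.shape[:2],bool);w[176:204,224:237]=1
m=w&(C[...,2]>.06)&(C[...,2]<.11)&(np.hypot(C[...,0]-.616,C[...,1]+.163)<.025)&(hsv[...,2]>90)
q=C[m];v,u=np.nonzero(m);print(len(q),u.min(),u.max(),v.min(),v.max())
r=least_squares(lambda p:np.hypot(q[:,0]-p[0],q[:,1]-p[1])-.015,[.608,-.17],loss="soft_l1",f_scale=.002);print(r.x,np.sqrt(np.mean(r.fun**2)))
for b in([.6164,-.162],):
  print("bottom centre now expected px crop", (proj("scene",[*r.x,.056])-[170,130])*5, "seat",(proj("scene",[*b,.012])-[170,130])*5)
E
```

```text
157 224 236 179 201
[ 0.61436769 -0.16168433] 0.0032678890320353643
bottom centre now expected px crop [306.24077647 347.91194097] seat [307.4402591  423.59380248]
```

The sleeve fits at (.6144,-.1617) against the seat at (.6164,-.162) in the same view, so it is within 2 mm and has 5 mm of clearance. Lowering.

>>> send_rows --pt "-1 0 5 0 0 0" --pt "-1 0 12 0 0 0" --pt "-1 0 20 0 0 0" --pt "-1 0 28 0 0 0" --pt "-1 0 35 0 0 0" --pt "-1 0 38 0 0 0" --pt "-1 0 38 0 0 0"

```text
clock: 7.8
eef_pos: [0.6168, -0.1649, 0.217]
tcp_rot: [0.15, 0.989, 0.0, -0.0]
ft_force: [0.8, 0.5, -1.7]
gripper_width: 0.0298
```

>>> send_rows --pt "0 0 1 0 0 0" --pt "0 0 2 0 0 0" --pt "0 0 3 0 0 0" --pt "0 0 4 0 0 0" --pt "0 0 5 0 0 0" --pt "0 0 5 0 0 0" --pt "0 0 5 0 0 0"

```text
clock: 8.5
eef_pos: [0.6169, -0.1649, 0.2127]
tcp_rot: [0.15, 0.989, 0.0, -0.0]
ft_force: [-0.3, -0.3, -2.4]
gripper_width: 0.0294
```

>>> send_rows --pt "0 0 1 0 0 0" --pt "0 0 1.5 0 0 0" --pt "0 0 1.5 0 0 0" --pt "0 0 1.5 0 0 0"

```text
clock: 8.9
eef_pos: [0.617, -0.1649, 0.2123]
tcp_rot: [0.15, 0.989, -0.0, 0.0]
ft_force: [-3.7, 1.3, 8.9]
gripper_width: 0.0296
```

Contact at 8.9 N. Releasing the sleeve partway.

>>> send_rows --pt "0 0 0 0 0 0" --pt "0 0 0 0 0 0" --pt "0 0 0 0 0 0" --pt "0 0 0 0 0 0" --pt "0 0 0 0 0 0" --pt "0 0 0 0 0 0" --pt "0 0 0 0 0 0" --pt "0 0 0 0 0 0" --claw 0.65

```text
clock: 9.7
eef_pos: [0.6169, -0.1649, 0.2112]
tcp_rot: [0.15, 0.989, -0.0, -0.0]
ft_force: [0.6, 0.1, 0.8]
gripper_width: 0.0554
```

```bash
python3 - <<'E'
from h import *
s=env.get_state();print(s["clock"],s["eef_pos"],s["ft_force"],s["gripper_width"])
im,d=viewer.grab_frame("scene"); np.savez("scene5.npz",im=im,d=d)
cv2.imwrite("pics/scene5.png",cv2.resize(im[130:250,170:300],None,fx=5,fy=5,interpolation=cv2.INTER_CUBIC)[:,:,::-1])
E
```

```text
9.7 [ 0.61686915 -0.16489326  0.21115709] [0.61904778 0.08900971 0.8332853 ] 0.05542985299800725
```

View pics/scene5.png

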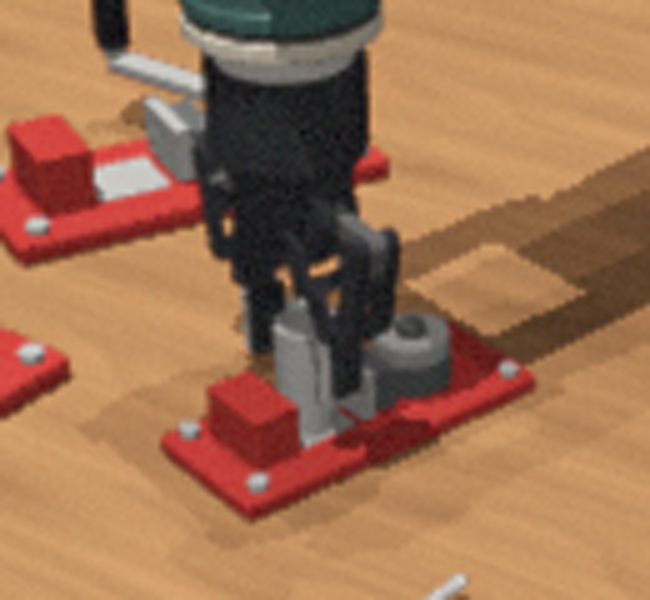

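The sleeve stands at (302,370) between the jaws with the fingers apart. Retracting straight up and checking.

>>> send_rows --pt "0 0 -3 0 0 0" --pt "0 0 -10 0 0 0" --pt "0 0 -20 0 0 0" --pt "0 0 -35 0 0 0" --pt "0 0 -52 0 0 0" --pt "0 0 -70 0 0 0" --pt "0 0 -88 0 0 0" --pt "0 0 -100 0 0 0" --pt "0 0 -105 0 0 0" --pt "0 0 -105 0 0 0" --pt "0 0 -105 0 0 0"

```text
clock: 10.85
eef_pos: [0.6168, -0.1649, 0.3154]
tcp_rot: [0.15, 0.989, 0.0, -0.001]
ft_force: [0.6, 0.7, 0.1]
gripper_width: 0.0556
```

```bash
python3 - <<'E'
from h import *
from scipy.optimize import least_squares
s=env.get_state();print(s["clock"],s["eef_pos"],s["gripper_width"])
im,d=viewer.grab_frame("scene"); np.savez("scene6.npz",im=im,d=d);C=cloud("scene",d)
cv2.imwrite("pics/scene6.png",cv2.resize(im[130:250,170:300],None,fx=5,fy=5,interpolation=cv2.INTER_CUBIC)[:,:,::-1])
w=np.zeros(d.shape,bool);w[185:220,222:240]=1
q=C[w&(C[...,2]>.066)&(C[...,2]<.08)];print(len(q),cv2.minEnclosingCircle(q[:,:2].astype(np.float32)),q[:,2].mean())
hsv=cv2.cvtColor(im,cv2.COLOR_RGB2HSV)
w=np.zeros(d.shape,bool);w[165:198,208:232]=1
m=w&(hsv[...,2]<60)&(C[...,2]>.045)&(C[...,2]<.088)&(C[...,1]<-.2); q=C[m];v,u=np.nonzero(m)
print("knob",len(q),q.mean(0),u.min(),u.max(),v.min(),v.max())
r=least_squares(lambda p:np.hypot(q[:,0]-p[0],q[:,1]-p[1])-.009,[.558,-.238],loss="soft_l1",f_scale=.002);print(r.x)
a=np.radians(-17); X=np.array([np.cos(a),np.sin(a)]);
seat=np.array([.616,-.164]); piv=seat-.066*X
k=piv+.09*np.array([np.cos(a-np.radians(66)),np.sin(a-np.radians(66))]);print("model piv",piv,"knob",k)
print("scene knob model: ",k+[.6164-.616,-.162+.164])
print(goal([*k,.175],7), goal([*k,.066],7))
E
```

```text
10.85 [ 0.6167892  -0.16485545  0.31543629] 0.05558195729228901
69 ((0.6154521703720093, -0.16231483221054077), 0.016680197790265083) 0.07028994843329371
knob 83 [ 0.56758738 -0.22918609  0.06857192] 219 224 172 188
[ 0.5742862 -0.2236767]
model piv [ 0.55288389 -0.14470347] knob [ 0.56385213 -0.23403262]
scene knob model:  [ 0.56425213 -0.23203262]
(array([ 30. , -81.8, -14.5]), array([-8.0000e-04, -1.2000e-03,  1.1469e+00])) (array([ 29.9, -81.8,  94.5]), array([-8.0000e-04, -1.2000e-03,  1.1469e+00]))
```

View pics/scene6.png

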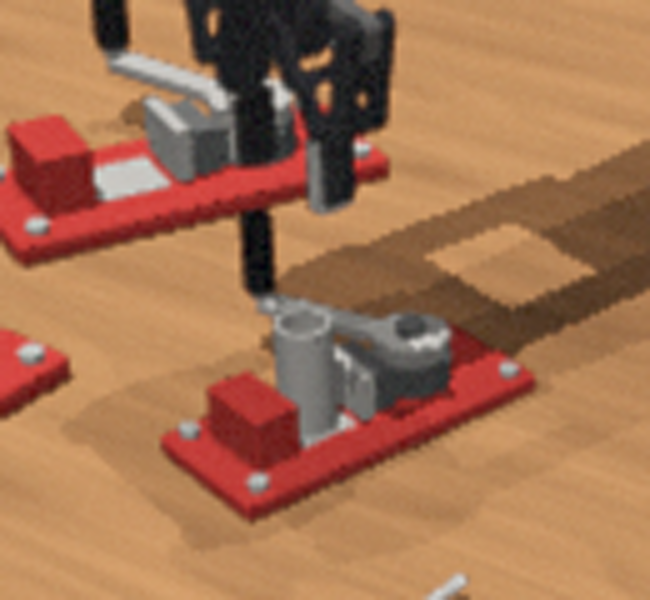

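The sleeve stands upright at (302,375) with its rim within 1 mm of the seat. The lever is still at rest, knob at (258,250). Moving over the knob while turning, at the same height.

>>> send_rows --pt "1 -3 0 0 0 0.04" --pt "4 -10 0 0 0 0.14" --pt "8 -20 0 0 0 0.26" --pt "12 -31 0 0 0 0.38" --pt "16 -42 0 0 0 0.5" --pt "20 -53 0 0 0 0.62" --pt "24 -64 0 0 0 0.74" --pt "27 -74 0 0 0 0.86" --pt "29 -80 0 0 0 0.98" --pt "31 -83 0 0 0 1.08" --pt "31 -83 0 0 0 1.14" --pt "31 -83 0 0 0 1.147" --pt "31 -83 0 0 0 1.147" --pt "31 -83 0 0 0 1.147" --pt "31 -83 0 0 0 1.147"

```text
clock: 12.4
eef_pos: [0.5627, -0.2349, 0.316]
tcp_rot: [0.662, 0.749, -0.0, -0.0]
ft_force: [0.0, 0.4, -0.1]
gripper_width: 0.0558
```

```bash
python3 - <<'E'
from h import *
s=env.get_state();print(s["clock"],s["eef_pos"],s["joints"])
im,d=viewer.grab_frame("scene")
cv2.imwrite("pics/scene7.png",cv2.resize(im[110:230,150:300],None,fx=5,fy=5,interpolation=cv2.INTER_CUBIC)[:,:,::-1])
print(goal([.564,-.235,.068],7))
a=np.radians(7);y=np.array([np.cos(a),np.sin(a),0]);g=s["eef_pos"]-[0,0,.17]
for t in(1,-1): print((proj("scene",g+t*y*.028)-[150,110])*5)
E
```

```text
12.4 [ 0.56266256 -0.23486076  0.31599353] [-4.37263108e-01  1.24879968e-02  1.69467498e+00  2.05120156e-05
  1.43475387e+00 -5.60382279e-01]
(array([-0.3,  1.3, 93.4]), array([-0.0001, -0.0001,  0.0007]))
[313.57063706 230.6774675 ]
[372.5428828  189.03445962]
```

View pics/scene7.png

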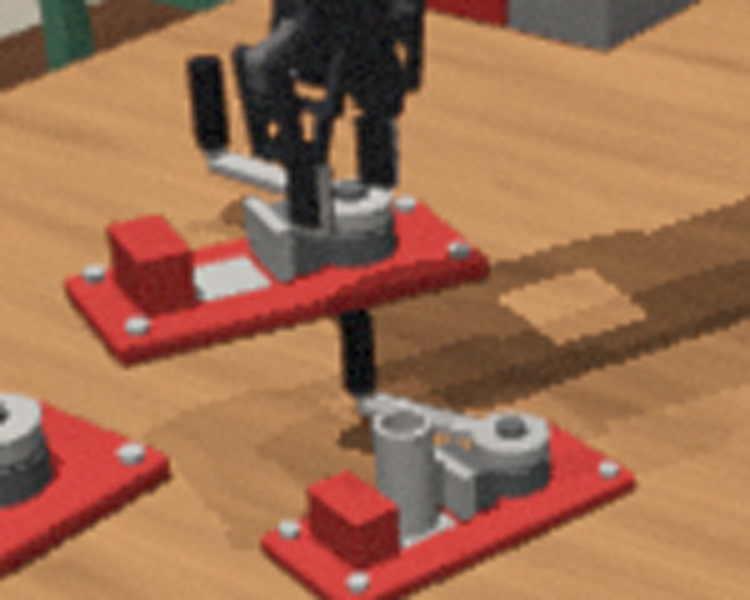

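The fingertips at about (307,228) and (378,188) straddle the line above the knob top at (354,312). Descending around the knob.

>>> send_rows --pt "0 1 8 0 0 0" --pt "0 1 22 0 0 0" --pt "0 1 36 0 0 0" --pt "0 1 50 0 0 0" --pt "0 1 64 0 0 0" --pt "0 1 78 0 0 0" --pt "0 1 88 0 0 0" --pt "0 1 93 0 0 0" --pt "0 1 93 0 0 0" --pt "0 1 93 0 0 0"

```text
clock: 13.45
eef_pos: [0.5637, -0.2349, 0.2237]
tcp_rot: [0.663, 0.749, 0.0, 0.0]
ft_force: [-0.1, 0.6, 0.4]
gripper_width: 0.0555
```

```bash
python3 - <<'E'
from h import *
s=env.get_state();print(s["clock"],s["eef_pos"],s["ft_force"])
im,d=viewer.grab_frame("scene")
cv2.imwrite("pics/scene8.png",cv2.resize(im[110:230,150:300],None,fx=5,fy=5,interpolation=cv2.INTER_CUBIC)[:,:,::-1])
E
```

```text
13.45 [ 0.56374192 -0.23488598  0.22367215] [-0.13279638  0.60049413  0.43288866]
```

View pics/scene8.png

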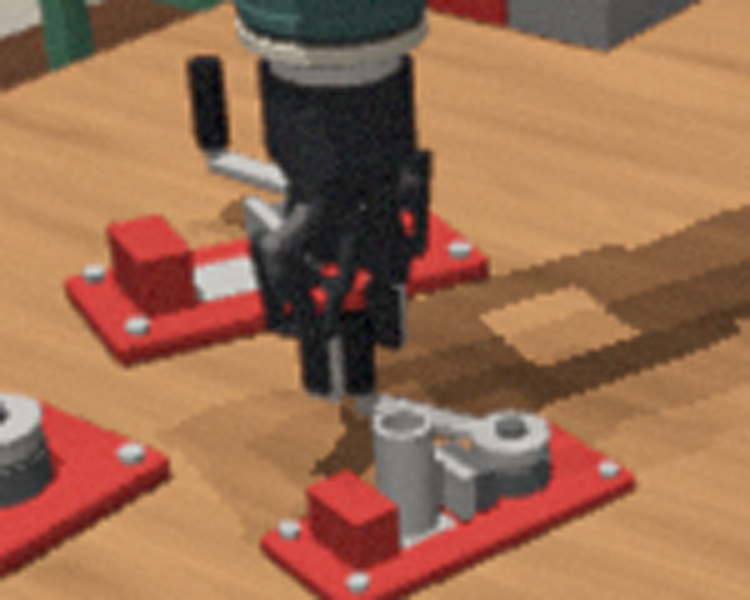

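The knob is between the fingers, no contact yet. Closing.

>>> send_rows --pt "0 0 0 0 0 0" --pt "0 0 0 0 0 0" --pt "0 0 0 0 0 0" --pt "0 0 0 0 0 0" --pt "0 0 0 0 0 0" --pt "0 0 0 0 0 0" --pt "0 0 0 0 0 0" --pt "0 0 0 0 0 0" --claw 0 --force 50

```text
clock: 14.3
eef_pos: [0.5632, -0.235, 0.2237]
tcp_rot: [0.663, 0.749, -0.001, -0.0]
ft_force: [-9.9, -0.6, 6.9]
gripper_width: 0.0169
```

```bash
python3 - <<'E'
from h import *
s=env.get_state();print(s["clock"],s["eef_pos"],s["ft_force"],s["gripper_width"])
im,d=viewer.grab_frame("scene")
cv2.imwrite("pics/scene9.png",cv2.resize(im[110:230,150:300],None,fx=5,fy=5,interpolation=cv2.INTER_CUBIC)[:,:,::-1])
# arc: pivot relative to tool; tool y tangential(+x-ish), tool x = phi+90 = towards pivot(+y)
for k in range(1,9):
    t=.838*k/8; print(round(t,4), 90*(1-np.cos(t)), -90*np.sin(t))
piv=np.array([.5529,-.1447]);v=s["eef_pos"][:2]-piv;print(np.hypot(*v),np.degrees(np.arctan2(v[1],v[0])))
E
```

```text
14.3 [ 0.56322881 -0.23499534  0.22367899] [-9.86770324 -0.60320167  6.91220029] 0.0168569924305421
0.1047 0.49331398837146545 -9.410268817400505
0.2095 1.9678479825720074 -18.717377251646358
0.3142 4.4074373549201145 -27.819295818695252
0.419 7.785338026232187 -36.61624443521068
0.5237 12.064519648675176 -45.0117862610257
0.6285 17.19807155217945 -52.91388489119294
0.7332 23.129717004211017 -60.235913308117894
0.838 29.79443014531327 -66.89760353310452
0.09088416771488513 -83.474347603174
```

View pics/scene9.png

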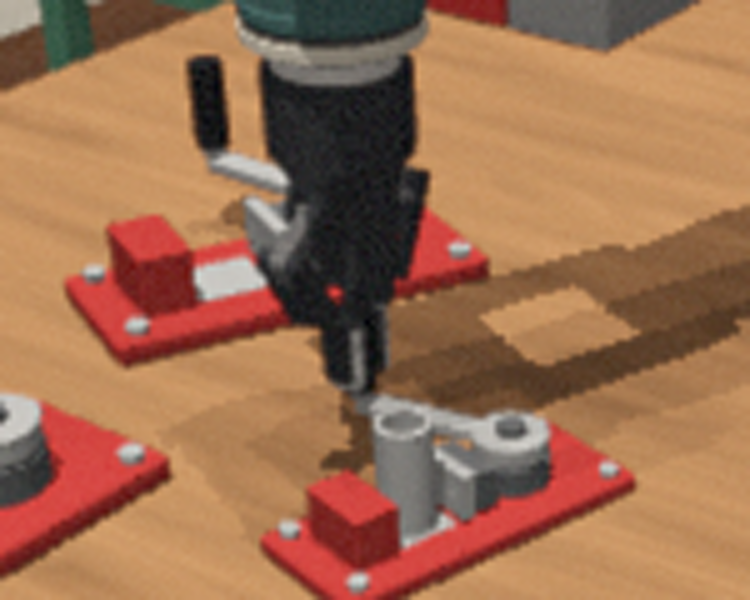

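Gripped: opening 16.9 mm on the 18 mm post, with a 10 N reaction against the rest stop. Turning along the arc: three clicks first, then a check.

>>> send_rows --pt "0.1 -3.8 0 0 0 0.042" --pt "0.3 -7.6 0 0 0 0.084" --pt "0.7 -11.3 0 0 0 0.126" --pt "1.3 -15 0 0 0 0.168" --pt "2 -18.8 0 0 0 0.21" --pt "2.8 -22.4 0 0 0 0.252" --pt "3.9 -26.1 0 0 0 0.294" --pt "5 -29.7 0 0 0 0.336" --pt "6.4 -33.2 0 0 0 0.378" --pt "7.8 -36.7 0 0 0 0.42" --pt "9.4 -40.1 0 0 0 0.462" --pt "11.2 -43.5 0 0 0 0.504" --pt "13.1 -46.7 0 0 0 0.546" --pt "15.1 -49.9 0 0 0 0.588" --pt "17.3 -53 0 0 0 0.63" --pt "17.3 -53 0 0 0 0.63" --pt "17.3 -53 0 0 0 0.63" --pt "17.3 -53 0 0 0 0.63"

```text
clock: 16.15
eef_pos: [0.5088, -0.2247, 0.2238]
tcp_rot: [0.862, 0.507, -0.0, 0.001]
ft_force: [-1.5, -6.7, 1.9]
gripper_width: 0.0168
```

```bash
python3 - <<'E'
from h import *
s=env.get_state();print(s["clock"],s["eef_pos"],s["ft_force"],s["gripper_width"])
im,d=viewer.grab_frame("scene")
cv2.imwrite("pics/scene10.png",cv2.resize(im[110:230,150:300],None,fx=5,fy=5,interpolation=cv2.INTER_CUBIC)[:,:,::-1])
piv=np.array([.5525,-.1451]);v=s["eef_pos"][:2]-piv;print(np.hypot(*v),np.degrees(np.arctan2(v[1],v[0])))
# remaining arc in the current tool axes from 0.63 to 0.838
for t in(.04,.08,.12,.16,.208): print(t,90*(1-np.cos(t)),-90*np.sin(t))
E
```

```text
16.15 [ 0.50881163 -0.22468193  0.22377947] [-1.53088179 -6.65495063  1.87600406] 0.016779173947104754
0.09078522634193362 -118.76562030037715
0.04 0.07199040051198757 -3.5990400767970745
0.08 0.2878464327642505 -7.192322457225543
0.12 0.6472227731520375 -10.774098656002742
0.16 1.1495444961935763 -14.338638595282138
0.208 1.939870963375514 -18.585308016092835
```

View pics/scene10.png

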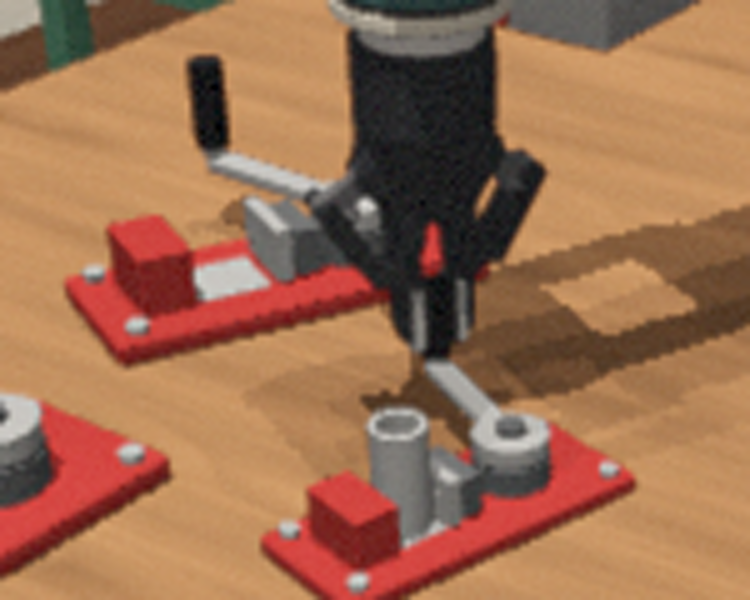

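The knob is still between the fingers and the lever has swept about 35° (three clicks). The jaw has reached the sleeve, which is still upright at (400,470). Fourth click next, slowly.

>>> send_rows --pt "0 -1.8 0 0 0 0.02" --pt "0.1 -3.6 0 0 0 0.04" --pt "0.2 -5.4 0 0 0 0.06" --pt "0.3 -7.2 0 0 0 0.08" --pt "0.5 -9 0 0 0 0.1" --pt "0.7 -10.8 0 0 0 0.12" --pt "0.9 -12.6 0 0 0 0.14" --pt "1.2 -14.3 0 0 0 0.16" --pt "1.5 -16.1 0 0 0 0.18" --pt "1.8 -17.8 0 0 0 0.2" --pt "1.9 -18.6 0 0 0 0.208" --pt "1.9 -18.6 0 0 0 0.208" --pt "1.9 -18.6 0 0 0 0.208" --pt "1.9 -18.6 0 0 0 0.208" --pt "1.9 -18.6 0 0 0 0.208"

```text
clock: 17.7
eef_pos: [0.4934, -0.2141, 0.2238]
tcp_rot: [0.91, 0.414, -0.001, 0.001]
ft_force: [-5.5, -9.3, 3.4]
gripper_width: 0.0169
```

```bash
python3 - <<'E'
from h import *
s=env.get_state();print(s["clock"],s["eef_pos"],s["ft_force"],s["gripper_width"],s["qvel"])
piv=np.array([.5525,-.1451]);v=s["eef_pos"][:2]-piv;print(np.hypot(*v),np.degrees(np.arctan2(v[1],v[0])))
im,d=viewer.grab_frame("scene");C=cloud("scene",d)
cv2.imwrite("pics/scene11.png",cv2.resize(im[110:230,150:300],None,fx=5,fy=5,interpolation=cv2.INTER_CUBIC)[:,:,::-1])
hsv=cv2.cvtColor(im,cv2.COLOR_RGB2HSV)
w=np.zeros(d.shape,bool);w[185:220,220:240]=1
q=C[w&(C[...,2]>.066)&(C[...,2]<.08)];print("rim",len(q),cv2.minEnclosingCircle(q[:,:2].astype(np.float32)),q[:,2].mean())
# lever bar: bright grey, z 0.03-0.042, away from boss
m=(hsv[...,1]<60)&(hsv[...,2]>120)&(C[...,2]>.03)&(C[...,2]<.044)
r=np.hypot(C[...,0]-.5529,C[...,1]+.1431)
m&=(r>.03)&(r<.085)&(C[...,1]<-.15)&(C[...,0]<.56); q=C[m][:,:2];print("bar",len(q))
vx,vy,x0,y0=cv2.fitLine(q.astype(np.float32),cv2.DIST_HUBER,0,.01,.01).ravel();print("bar dir",np.degrees(np.arctan2(vy,vx)),x0,y0)
E
```

```text
17.7 [ 0.49336631 -0.21413862  0.22377225] [-5.48627368 -9.29220294  3.35266488] 0.01694367280094508 [ 0.00134529  0.00127038 -0.00209168  0.00158023 -0.00106197  0.00078335]
0.09090172429877759 -130.58106479665128
rim 72 ((0.6205770969390869, -0.16312575340270996), 0.016138186678290367) 0.07037215604619769
bar 51
bar dir 49.950024 0.5171571 -0.1869632
```

View pics/scene11.png

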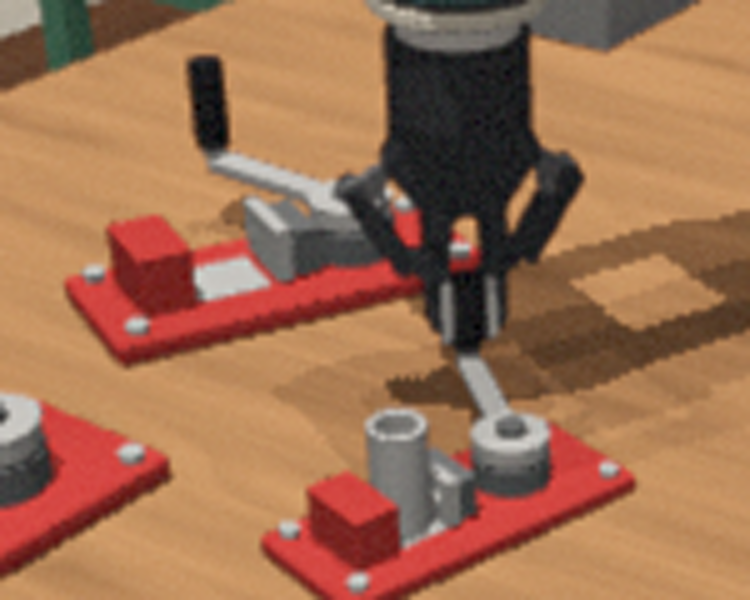

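The rim has moved about 4.3 mm towards the fixed jaw and the sleeve is upright. The TCP angle gives a lever of about 0.83 rad and the bar about 0.82. The tangential force suggests it is slightly short of the click, so I nudge 1.5 mm on and ease the radial strain.

>>> send_rows --pt "-0.4 -0.8 0 0 0 0.008" --pt "-0.7 -1.5 0 0 0 0.016" --pt "-0.7 -1.5 0 0 0 0.016" --pt "-0.7 -1.5 0 0 0 0.016" --pt "-0.7 -1.5 0 0 0 0.016" --pt "-0.7 -1.5 0 0 0 0.016" --pt "-0.7 -1.5 0 0 0 0.016" --pt "-0.7 -1.5 0 0 0 0.016"

```text
clock: 18.55
eef_pos: [0.4921, -0.2134, 0.2238]
tcp_rot: [0.913, 0.407, 0.0, 0.001]
ft_force: [0.3, -5.7, 0.5]
gripper_width: 0.0163
```

```bash
python3 - <<'E'
from h import *
s=env.get_state();print(s["clock"],s["eef_pos"],s["ft_force"],s["gripper_width"])
piv=np.array([.5525,-.1451]);v=s["eef_pos"][:2]-piv;a=np.arctan2(v[1],v[0]);print(np.hypot(*v),np.degrees(a),np.radians(-83)-a)
print("tang",s["ft_force"][:2]@[-np.sin(a),np.cos(a)],"rad",s["ft_force"][:2]@[np.cos(a),np.sin(a)])
for n in("scene","top"):
    im,d=viewer.grab_frame(n);cv2.imwrite(f"pics/{n}12.png",im[:,:,::-1]); C=cloud(n,d)
    for nm,p in(("small",(.5763,.189)),("large",(.4553,.3155)),("mid",(.618,-.163))):
        m=(np.hypot(C[...,0]-p[0],C[...,1]-p[1])<.035)&(C[...,2]>.052)&(C[...,2]<.08);q=C[m]
        if len(q)>10: print(n,nm,cv2.minEnclosingCircle(q[:,:2].astype(np.float32)),q[:,2].max())
E
```

```text
18.55 [ 0.49206766 -0.21337853  0.22376464] [ 0.32027408 -5.70479175  0.48574944] 0.016334255893566994
0.09118127819969214 -131.51158017628833 0.8466867994214424
tang 4.0208010717784815 rad 4.059603821451199
scene small ((0.577857494354248, 0.19146820902824402), 0.011256272904574871) 0.06161584638881278
scene large ((0.45644325017929077, 0.3161678612232208), 0.019415201619267464) 0.06269146471820712
scene mid ((0.6199910640716553, -0.16417063772678375), 0.01639441028237343) 0.0745924461680057
top small ((0.5754960179328918, 0.1880134791135788), 0.011035332456231117) 0.06608945407910759
top large ((0.4539414942264557, 0.3147079348564148), 0.019295884296298027) 0.06393016176485272
top mid ((0.6181524991989136, -0.16577346622943878), 0.014961840584874153) 0.0755122705834091
```

View pics/scene12.png

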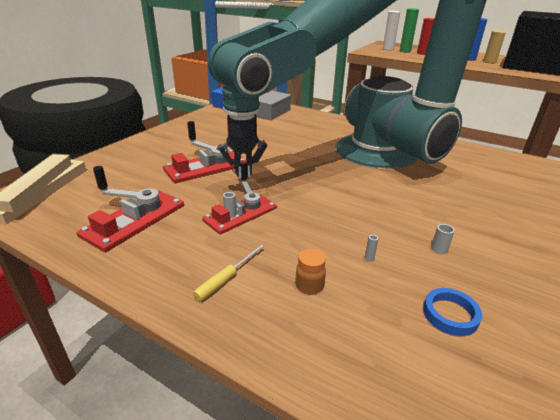

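View pics/top12.png

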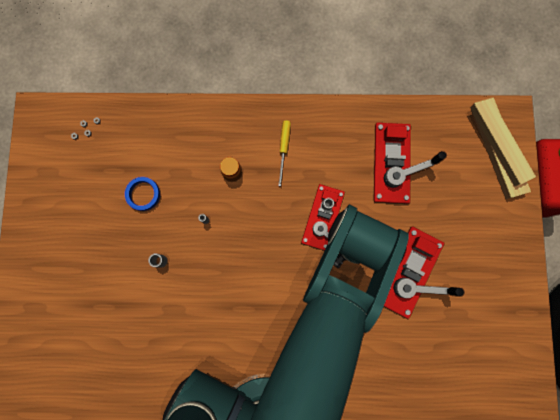

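The sleeve is in the clamp at top (328,204), against the fixed jaw. The bystanders and other sleeves have not moved. The lever is at about 0.85 rad with a 4 N spring reaction, steady. Handing in.

```bash
python3 - <<'E'
from h import *
print(workorder.close_job())
E
```

```text
the job is handed in; nothing more can be done
None
```

I stood the 30 mm sleeve between the open jaws of the smallest red clamp and let go of it. I then took the lever by its knob, turned it clockwise four clicks along its arc, and handed the job in at 18.7 s still holding it. No verdict was reported.

Last checks before handing in:
- **Lever:** about 0.85 rad from the tool position, against a target of 0.838. Just before the final 1.5 mm nudge, the bar in the picture gave about 0.82 and the tool position 0.83. The push along the knob's travel was about 4 N, a little under the given 4.5–6.5 N spring, so those three do not agree exactly. The angle estimates are within 0.02 rad of the target and the limit is ±0.094.
- **Middle sleeve:** upright, and pushed 4–5 mm towards the fixed jaw in both views. The jaw's push on it could not be measured directly. I inferred it from the sleeve having moved over and the jaw sitting against it.
- **Other things:** the other two sleeves are within about 1 mm of their starts. The jar, screwdriver and tape look unmoved in both pictures, though I did not measure them.
- **Camera agreement:** the two cameras differed by 2–4 mm on positions, within the clearances here.

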